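Open the tight cap of a square jar in its bench holder

TASK

Put the square cream jar with the green cap upright into the pocket of the plywood holder, right down, so that it cannot turn, and only then unscrew its tight cap anticlockwise. Stop turning as soon as the threads let go, lift the cap straight up and finish while still holding it level, 1 to 4 cm above the open mouth of the jar, which stays seated in the holder. Leave the other things on the bench alone.

Things in the scene. Friction and masses are not known exactly. Their poses are not given: they have to be found in the camera images.
- jar_mid (a point): Square cream jar with a green screw cap, loose on the bench, about 0.34 kg, 96 mm high with the cap. Point on its upright axis, 48 mm above its underside; z up, x and y square to its flat sides. Body 60x60 mm, 58 mm high; above it a round neck inside the cap.
- jar: The same jar; origin at the centre of its underside. Its mouth is a white sprung sealing disc 34 mm across, 92 mm above the underside with the cap screwed down, 96 mm once the cap is off.
- cap_mid (a point): Centre of the green ribbed cap, half-way up, on its axis; z up. Round, 56 mm across, 28 mm high. Screwed down, its rim is 68 mm and its top 96 mm above the jar's underside: 10 mm between its rim and the square body, so gripping fingertips should not reach more than 8 mm below the rim. Tight enough to carry the jar by it; breaking it loose takes up to about 0.5 N m.
- cap: The same cap; origin at the centre of its lower rim. It unscrews anticlockwise seen from above and rises about 3 mm as it turns (a sprung seal lifts it). The threads let go at about 45 degrees; it lifts straight off while turned 48 to 84 degrees from closed (aim for 65 to 70); about 87 degrees is a hard stop.
- cap_mark (a point): White line on the side of the cap (beside a white dot on its top), half-way up, 28 mm out from the axis along the cap's x axis. With the cap screwed down it lies on the jar's +x side.
- holder_seat (a point): Plywood jar holder screwed to the bench: block 104x104 mm, 36 mm high, square pocket 65x65 mm, 26 mm deep, mouth chamfered 6 mm. Point: centre of the pocket's floor, 10 mm above the bench; x, y along the pocket's sides, z up. The jar fits any of its four ways round, with 2.5 mm play each side, and turns about 5 degrees before the pocket stops it.
- blue_scraper: Bystander: blue-handled scraper, 42x215x25 mm, lying flat at the back of the free bench. Origin at the centre of its underside. To be left alone.
- parts_carton: Bystander: small white carton, 67x120x56 mm, on the right. Origin at the centre of its underside. To be left alone.
- yellow_jar: Bystander: small round honey jar with a yellow lid, 62 mm wide, 71 mm high, at the back. Origin at the centre of its underside. To be left alone.
- clear_tub: Bystander: nested clear plastic pots, 70 mm wide, 82 mm high, at the back left. Origin at the centre of its underside. To be left alone.
- yellow_cage: Bystander: yellow slotted queen cage, 22x62x16 mm, at the back. Origin at the centre of its underside. To be left alone.

How it is judged:
On the way, in this order (a step that is already met when the one before it is completed fails the run):
1. the jar sits right down and upright in the holder's pocket with the cap still screwed on (turned less than about 29 degrees) (horizontal distance between jar_mid and holder_seat below 0.008 m and z of jar_mid in the frame of holder_seat between 0.044 and 0.052 m and angle between jar_mid's own z axis and vertical below 0.08 rad and x of cap_mark in the frame of jar_mid above 0.0245 m and z of cap_mid in the frame of jar_mid below 0.037 m), for 0.2 s.
2. the cap is turned anticlockwise by 42 degrees or more, still on the jar's neck, the jar seated (horizontal distance between jar_mid and holder_seat below 0.008 m and z of jar_mid in the frame of holder_seat between 0.044 and 0.052 m and angle between jar_mid's own z axis and vertical below 0.08 rad and x of cap_mark in the frame of jar_mid below 0.0208 m and y of cap_mark in the frame of jar_mid above 0.012 m and z of cap_mid in the frame of jar_mid below 0.048 m), for 0.1 s.
At the end, for the whole second after the job is handed in: The jar is upright and right down in the pocket (within 8 mm of its centre, 4 mm in height); the fingers hold the cap level (within 11 degrees), still, clear of the jar, its rim 3 to 51 mm above the sprung-up mouth and its axis within 20 mm of the jar's (horizontal distance between jar_mid and holder_seat below 0.008 m and z of jar_mid in the frame of holder_seat between 0.044 and 0.052 m and angle between jar_mid's own z axis and vertical below 0.08 rad and z of cap_mid in the frame of jar_mid between 0.065 and 0.113 m and horizontal distance between cap_mid and jar_mid below 0.02 m and angle between cap_mid's own z axis and vertical below 0.2 rad and contact force between cap and the fingers above 1 N and contact force between cap and jar below 0.1 N and linear speed of cap below 0.03 m/s); the arm keeps its last pose, push and grip.
It fails at once if the cap is turned far past the point where it lets go (more than about 108 degrees) (x of cap_mark in the frame of jar_mid below -0.0087 m and horizontal distance between cap_mid and jar_mid below 0.004 m).
It fails at once if the jar is tipped over (angle between jar_mid's own z axis and vertical above 0.6 rad).
It fails at once if a bystander is pushed out of place (over 3 cm) (distance of any of blue_scraper, parts_carton, yellow_jar, clear_tub, yellow_cage from where it was at the start of the episode above 0.03 m).
It also fails if it takes over 58 s, if anything falls off the work surface, if the arm or the gripper's body presses on something with over 40 N, if the wrist force passes 120 N, or if a joint passes its speed limit or range.

ROBOT

A 7-joint arm with a two-finger parallel gripper is mounted at the origin on a cart in front of the work surface, level with it; the furniture and walls round the work are solid. World frame = base frame: x ahead of the robot, y to its left, z up, the work surface at z = 0. Lengths are in m, angles in rad, forces in N, time in s.
With the tool pointing down it reaches from about 0.4 to 0.85 m from the base axis. Payload 10.4 kg.
Tool frame: the origin (TCP) lies at the very end of the fingers, on their centre line; the grasp point (between the pads) lies r.hold_point_z behind it (r.hold_point_z is the distance from the TCP to the grasp point, in m); z points along the fingers, y is the direction in which the jaws open and shut (so a half turn about z gives the same grasp; the last joint's range is limited). The gripper opens to 87 mm and grips with 3 to 60 N. Pads are 19 mm wide; open, the fingers measure 117 mm over their backs; the gripper's body (75 mm by 190 mm) begins 51 mm behind the grasp point.
Start: joints at [1.16, 0.332, -0.065, 1.46, 0.022, 1.35, -0.088], TCP at [0.236, -0.579, 0.193] pointing down, gripper open.
Joint ranges: [-2.6, 2.6], [-0.5, 2.12], [-1.47, 1.34], [0.16, 2.42], [-1.27, 4.41], [0.06, 2.06], [-2.6, 2.6]. Speed limits (rad/s): [2.22, 2.22, 2.79, 2.79, 3.14, 3.14, 3.14].

INTERFACE

Orientations are given as a unit quaternion [x, y, z, w].
In Python, from bench import r gives the robot as it stands.
- The arm moves only by the tool send_rows, never from a script. Its argument "commands" is a list of rows, each a list of 7 numbers: the shift along the world's x, y, z normalised to -1 to 1, where 1 is 0.03 m, then the turn, a rotation vector about the world's x, y, z normalised to -1 to 1, where 1 is 5 degrees, then the gripper command: -1 is fully open, 1 is shut, values between are in proportion. In form: [[tx, ty, tz, ax, ay, az, jaw], ...]. A call has 1 to 10 rows; each row shifts and turns the pose as measured when the row begins; what a row does not reach is not made up. A row lasts 1/12 s, in which the tool goes at most 41.7 mm and 7.16 degrees, less where a joint would pass 70% of its speed; a pose out of reach is approached as far as the arm can. A call with a number of a shift or a turn outside -1 to 1 is refused whole. A call with a gripper value outside its range is refused whole. The fingers move at their own pace and stop on an object; "grip_force" is the grip in N (left out, the last holds). Time passes only in rows, so rows that do not move let the fingers close. It gives the time, the measured TCP pose, the force and the opening at its end, in the units of the state.
- r.read_state(): the state, without advancing time (a new reading comes with each control period).
- r.camera(name): name is "scene" or "top" or "wrist"; returns the picture (480x640x3 uint8, blue, green, red); there is no depth.
- r.calibration(name): a dict with "K" (3x3 intrinsics, pixels), "R" (3x3) and "t" (3): a world point X has camera coordinates R X + t; the wrist camera has in their place "mount" (4x4, takes a point from camera to tool coordinates, whose origin is the TCP and whose axes are the flange's). Camera axes: x right, y down, z forward; pixel columns grow to the right and rows downward; lengths in m; the calibration is good to about 2 mm. A picture is of the moment at which its call begins: read the wrist's pose just before it. calibration takes no time and is no camera call.
- r.close_job(): hands the job in, once; it reports no verdict.
The state is a dict: "time": time; "joint_positions": joint angles; "joint_vel": joint speeds; "joint_torque": joint torques, N m; "ee_pos": TCP position; "eef_rot": TCP orientation; "ft_force": force on the tool from outside, world axes, zero at the start; "torque": the same for the moment, N m; "width": finger opening in m.
Only numpy, scipy, OpenCV 4.12 (cv2) and the standard library are available. Lean on these libraries where they do the work, as an engineer would, in place of code of your own. Each camera call takes 0.05 s, during which the arm holds its last target.

## Working session

There is one attempt and no reset: what is moved stays moved. The work goes in short steps, Python scripts to look and compute and a tool call to move; the robot and the scene stay as the last step left them, time stands still between calls to the robot, and variables do not carry over. Pictures are saved under pics/ and viewed, and the job is handed in when it is done.

Besides the shell and the picture viewer there is one more tool, called after ">>>" as name(argument=value, ...), one argument or row to a line, values as JSON. send_rows: Moves the arm, as the interface text tells. Scaled input: -1 to 1 covers 0.03 m each way for a shift and 5 degrees each way for a turn. Its arguments: {"type":"object","properties":{"commands":{"type":"array"},"grip_force":{"type":"number"}},"required":["commands"]}

```bash
ls; mkdir -p pics; python3 - <<'E'
from bench import r
import cv2
s=r.read_state();print(s, r.hold_point_z)
for n in ("scene","top","wrist"):
    cv2.imwrite(f"pics/{n}0.png",r.camera(n)); print(n,r.calibration(n))
E
```

```text
pics
{'time': 0.0, 'joint_positions': array([ 1.16039279,  0.33290101, -0.06468101,  1.46093779,  0.02159199,
        1.34986146, -0.08850854]), 'joint_vel': array([ 2.81929207e-04, -5.13465811e-04,  1.96633497e-03,  1.59749318e-03,
        1.03685780e-03, -1.32746992e-05, -5.30484102e-04]), 'joint_torque': array([-1.41208998e-04, -6.23251605e+01,  2.43468879e-02, -3.89882863e+01,
       -6.13760110e-02,  3.98731674e-02,  2.01429139e-04]), 'ee_pos': array([ 0.23617605, -0.57820948,  0.19223739]), 'eef_rot': array([ 9.81260341e-01,  1.92685352e-01, -1.66221321e-04, -6.86469850e-04]), 'ft_force': array([ 0.11959938, -0.04307106, -0.18857952]), 'torque': array([-0.03006112, -0.0126299 , -0.01704741]), 'width': 0.08718515124811584} 0.0187
scene {'K': array([[592.60398152,   0.        , 314.24863879],
       [  0.        , 592.60398152, 241.55131136],
       [  0.        ,   0.        ,   1.        ]]), 'R': array([[-0.72691344, -0.68670494, -0.00575889],
       [-0.36096767,  0.3892105 , -0.84747716],
       [ 0.58420817, -0.61396377, -0.53080062]]), 't': array([0.52440793, 0.19861177, 0
[... 196 characters left out ...]
919026, -0.99964601, -0.01842817],
       [-0.99624917,  0.02067402, -0.0840249 ],
       [ 0.08437615,  0.01674659, -0.99629324]]), 't': array([0.20591498, 0.54242714, 1.45064649])}
wrist {'K': array([[417.7112069 ,   0.        , 314.5835283 ],
       [  0.        , 417.7112069 , 239.66849171],
       [  0.        ,   0.        ,   1.        ]]), 'mount': array([[ 8.16748871e-05, -9.70336581e-01, -2.41757963e-01,
         6.57499262e-02],
       [ 9.99999867e-01,  2.02589110e-04, -4.75288370e-04,
         9.25037004e-05],
       [ 5.10167222e-04, -2.41757892e-01,  9.70336468e-01,
        -1.92842655e-01],
       [ 0.00000000e+00,  0.00000000e+00,  0.00000000e+00,
         1.00000000e+00]])}
```

View pics/scene0.png

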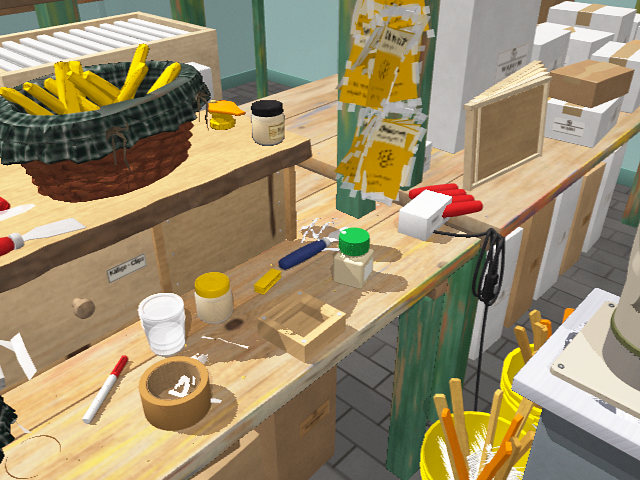

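View pics/top0.png

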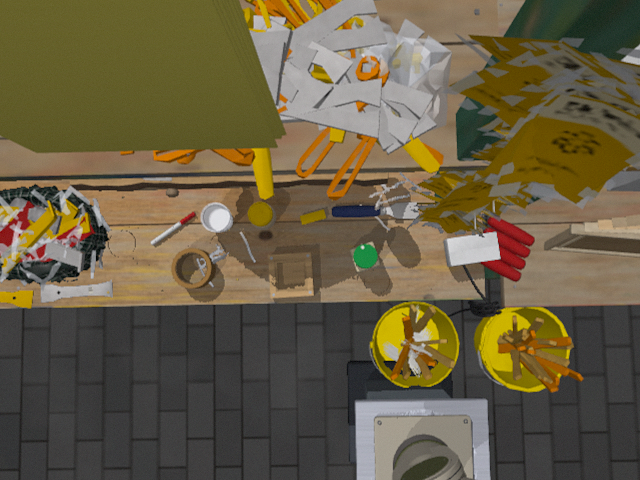

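View pics/wrist0.png

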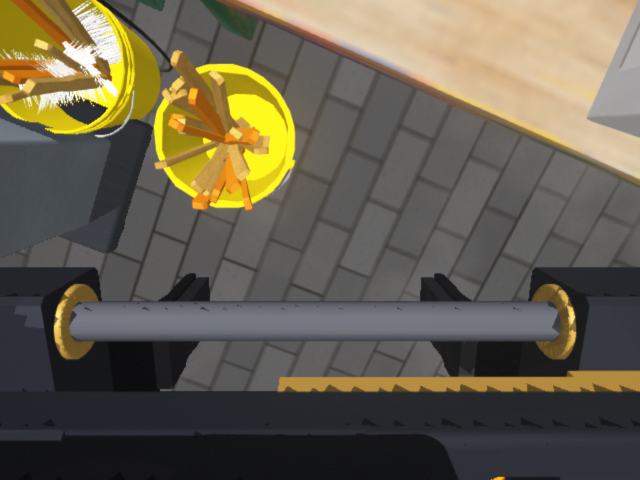

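The jar's cap shows at scene (354,240) and top (365,256). The holder is at scene (303,322) and top (293,272). Next I'll zoom in and triangulate.

```bash
cat > h.py <<'E'
from bench import r
import numpy as np, cv2
from scipy.spatial.transform import Rotation as Rot
def cam(n,pose=None):
    c=r.calibration(n);K=c["K"]
    if n!="wrist": return K,c["R"],c["t"]
    p,q=pose;T=np.eye(4);T[:3,:3]=Rot.from_quat(q).as_matrix();T[:3,3]=p
    W=np.linalg.inv(T@c["mount"]);return K,W[:3,:3],W[:3,3]
def plane(C,uv,z):
    K,R,t=C;d=R.T@np.linalg.inv(K)@np.array([uv[0],uv[1],1.]);o=-R.T@t
    return o+d*(z-o[2])/d[2]
def tri(Cs,uvs):
    P=[K@np.c_[R,t] for K,R,t in Cs]
    X=cv2.triangulatePoints(P[0],P[1],np.array(uvs[0],float).reshape(2,1),np.array(uvs[1],float).reshape(2,1)).ravel();return X[:3]/X[3]
def proj(C,X):
    K,R,t=C;p=K@(R@np.array(X)+t);return p[:2]/p[2]
def wristshot(name):
    s=r.read_state();im=r.camera("wrist");cv2.imwrite(f"pics/{name}.png",im)
    return im,cam("wrist",(s["ee_pos"],s["eef_rot"])),s
def green(im):
    h=cv2.cvtColor(im,cv2.COLOR_BGR2HSV);return cv2.inRange(h,(45,120,60),(80,255,255))
E
python3 - <<'E'
from h import *
for n in("scene","top"):
    im=cv2.imread(f"pics/{n}0.png");m=green(im)
    k,l,st,ce=cv2.connectedComponentsWithStats(m)
    for i in range(1,k):
        if st[i,4]>60: print(n,st[i],ce[i])
im=cv2.imread("pics/top0.png")
cv2.imwrite("pics/topc.png",cv2.resize(im[225:310,255:400],None,fx=5,fy=5,interpolation=cv2.INTER_CUBIC))
im=cv2.imread("pics/scene0.png")
cv2.imwrite("pics/scenec.png",cv2.resize(im[220:370,245:395],None,fx=4,fy=4,interpolation=cv2.INTER_CUBIC))
E
```

```text
scene [339 228  31  28 734] [353.96866485 241.55449591]
top [354 244  24  24 433] [365.20785219 256.10854503]
```

View pics/topc.png

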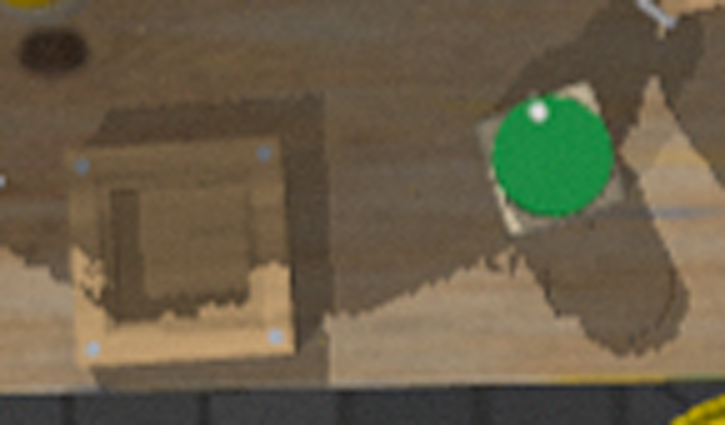

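View pics/scenec.png

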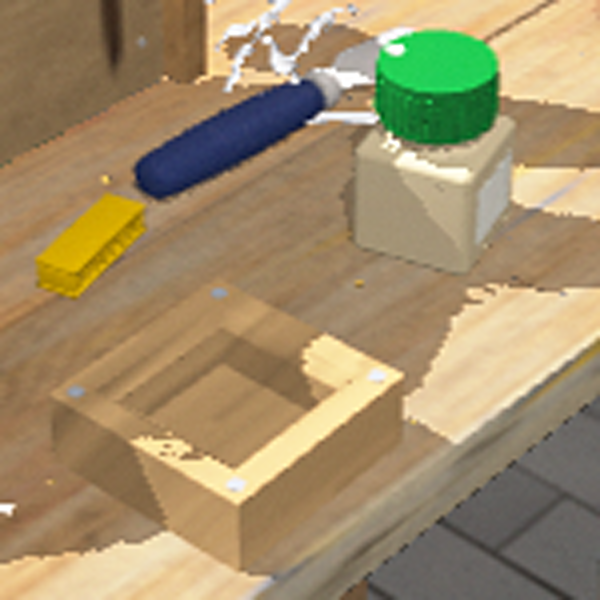

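```bash
python3 - <<'E'
from h import *
T=cam("top");S=cam("scene")
tc=lambda p:((p[0]+.5)/5-.5+255,(p[1]+.5)/5-.5+225)
sc=lambda p:((p[0]+.5)/4-.5+245,(p[1]+.5)/4-.5+220)
np.set_printoptions(precision=4,suppress=True)
ht=[(82,166),(264,153),(276,337),(94,349)]
hs=[(76,392),(219,293),(376,375),(236,484)]
a=np.array([plane(T,tc(p),.036) for p in ht]);b=np.array([plane(S,sc(p),.036) for p in hs])
print(a,b,a.mean(0),b.mean(0))
for q in(a,b):
    print([np.degrees(np.arctan2(*(q[j]-q[i])[[1,0]])) for i,j in((0,1),(1,2),(2,3),(3,0))],[np.linalg.norm(q[i]-q[i-1]) for i in range(4)])
print([tri([T,S],[tc(x),sc(y)]) for x,y in zip(ht,hs)])
c=plane(T,(365.2,256.1),.096);print("cap",c)
print("dot T",plane(T,tc((538,112)),.096),"S",plane(S,sc((396,48)),.096), tri([T,S],[tc((538,112)),sc((396,48))]))
# cap top ellipse centre in scene ~ (437,68)
print("captop S",plane(S,sc((437,67)),.096),tri([T,S],[(365.2,256.1),sc((437,67))]))
# jar body corners top z=.058
jt=[(587,84),(478,126),(517,235),(625,192)]
j=np.array([plane(T,tc(p),.058) for p in jt]);print(j,j.mean(0),[np.degrees(np.arctan2(*(j[i]-j[i-1])[[1,0]])) for i in range(4)],[np.linalg.norm(j[i]-j[i-1]) for i in range(4)])
E
```

```text
[[0.5009 0.3529 0.036 ]
 [0.5054 0.2651 0.036 ]
 [0.4171 0.2606 0.036 ]
 [0.413  0.3481 0.036 ]] [[0.501  0.3542 0.036 ]
 [0.5053 0.2662 0.036 ]
 [0.4181 0.2619 0.036 ]
 [0.4137 0.3496 0.036 ]] [0.4591 0.3067 0.036 ] [0.4595 0.308  0.036 ]
[np.float64(-87.07127080047555), np.float64(-177.1412452694024), np.float64(92.65980733873626), np.float64(3.17262096433405)] [np.float64(0.08806706939564345), np.float64(0.08800031224280273), np.float64(0.08847710964759256), np.float64(0.08751834528708625)]
[np.float64(-87.23475075237361), np.float64(-177.20074356430615), np.float64(92.89283331377248), np.float64(2.992470748044679)] [np.float64(0.08748349592069676), np.float64(0.0881477347604051), np.float64(0.0872871961897449), np.float64(0.08785282285133611)]
[array([0.5013, 0.3534, 0.0353]), array([0.5057, 0.2653, 0.0353]), array([0.4177, 0.2612, 0.0357]), array([0.4136, 0.3486, 0.0354])]
cap [0.4972 0.1279 0.096 ]
dot T [0.5184 0.1343 0.096 ] S [0.5198 0.134  0.096 ] [0.5187 0.1346 0.0967]
captop S [0.4953 0.134  0.096 ] [0.4983 0.1284 0.0922]
[[0.5338 0.1098 0.058 ]
 [0.5149 0.1619 0.058 ]
 [0.463  0.1446 0.058 ]
 [0.4822 0.0931 0.058 ]] [0.4985 0.1273 0.058 ] [np.float64(17.95148073578189), np.float64(109.94061407895848), np.float64(-161.55796401456993), np.float64(-69.45200983334942)] [np.float64(0.054212908102015754), np.float64(0.05542006480950289), np.float64(0.05478173124802111), np.float64(0.054974085662627035)]
```

```bash
python3 - <<'E'
from h import *
np.set_printoptions(precision=3,suppress=True)
T=cam("top");S=cam("scene")
for p in[(160,283),(291,222)]:print("panel",plane(S,p,0))
for z in(0.05,.2,.3,.4):print(z,"shelf edge top",plane(T,(250,183),z),"scene",plane(S,(200,175),z),"poster T",plane(T,(428,222),z),"poster S",plane(S,(352,190),z),plane(S,(395,200),z))
E
```

```text
panel [0.754 0.39  0.   ]
panel [0.735 0.06  0.   ]
0.05 shelf edge top [0.682 0.4   0.05 ] scene [0.988 0.111 0.05 ] poster T [ 0.578 -0.025  0.05 ] poster S [ 0.674 -0.074  0.05 ] [ 0.575 -0.101  0.05 ]
0.2 shelf edge top [0.655 0.376 0.2  ] scene [0.724 0.292 0.2  ] poster T [ 0.562 -0.005  0.2  ] poster S [0.487 0.153 0.2  ] [0.412 0.133 0.2  ]
0.3 shelf edge top [0.637 0.36  0.3  ] scene [0.548 0.413 0.3  ] poster T [0.551 0.009 0.3  ] poster S [0.363 0.304 0.3  ] [0.304 0.288 0.3  ]
0.4 shelf edge top [0.619 0.344 0.4  ] scene [0.372 0.534 0.4  ] poster T [0.54  0.022 0.4  ] poster S [0.238 0.455 0.4  ] [0.196 0.444 0.4  ]
```

>>> send_rows(
  commands=[
    [0.55,0.93,0.2,0,0,0.7,-1],
    [0.55,0.93,0.2,0,0,0.7,-1],
    [0.55,0.93,0.2,0,0,0.7,-1],
    [0.55,0.93,0.2,0,0,0.7,-1],
    [0.55,0.93,0.2,0,0,0.7,-1],
    [0.55,0.93,0,0,0,0.7,-1],
    [0.55,0.93,0,0,0,0.7,-1],
    [0.55,0.93,0,0,0,0.7,-1],
    [0.55,0.93,0,0,0,0.7,-1],
    [0.55,0.93,0,0,0,0.7,-1],
  ],
)

```text
time: 0.98
ee_pos: [0.398, -0.2911, 0.2197]
eef_rot: [0.875, 0.484, -0.004, -0.001]
ft_force: [0.4, -0.4, 0.6]
width: 0.0871
```

>>> send_rows(
  commands=[
    [0.15,1,0,0,0,0.88,-1],
    [0.15,1,0,0,0,0.88,-1],
    [0.15,1,0,0,0,0.88,-1],
    [0.15,1,0,0,0,0.88,-1],
    [0.15,1,0,0,0,0.88,-1],
    [0.15,1,0,0,0,0.88,-1],
    [0.15,1,0,0,0,0.88,-1],
    [0.1,1,0,0,0,0.88,-1],
    [0,1,0,0,0,0.88,-1],
    [0,1,0,0,0,0.88,-1],
  ],
)

```text
time: 1.82
ee_pos: [0.4332, 0.0253, 0.2183]
eef_rot: [0.614, 0.79, -0.005, 0.0]
ft_force: [-0.5, 0.3, -0.6]
width: 0.0868
```

```bash
python3 - <<'E'
from h import *
im,C,s=wristshot("w1");print(s["ee_pos"],s["eef_rot"],s["joint_positions"])
cv2.imwrite("pics/s1.png",r.camera("scene"))
E
```

```text
[0.43317864 0.02530041 0.21832767] [ 6.13683237e-01  7.89537817e-01 -4.77000078e-03  4.09034561e-04] [ 0.56509868 -0.08329986 -0.68423212  1.85541221 -0.04629929  1.35713224
  0.14203493]
```

View pics/w1.png

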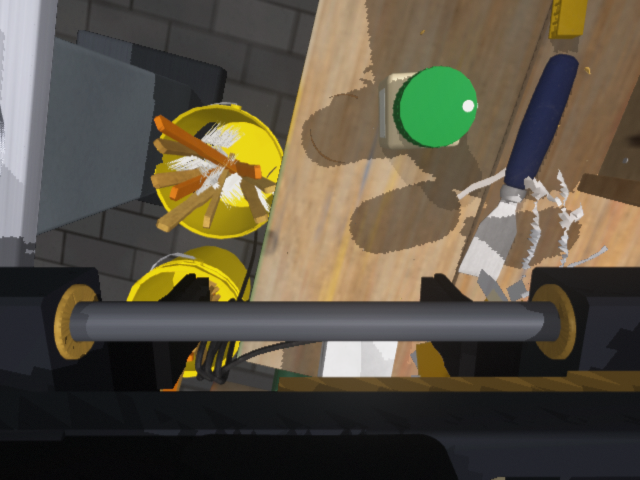

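View pics/s1.png

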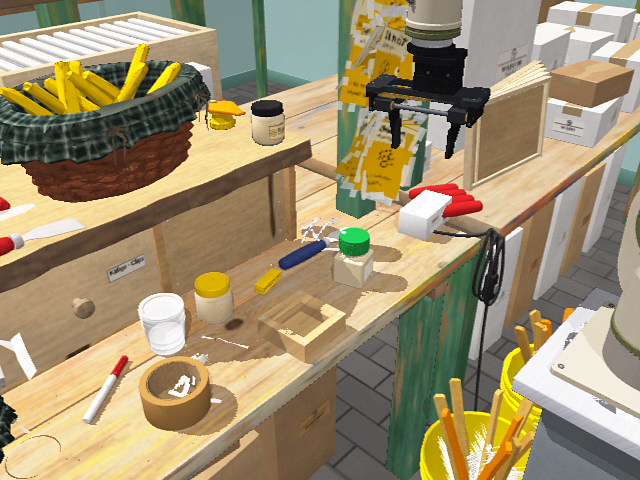

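The wrist view shows the cap at about (438,106) with its dot at (468,105), and the space is clear. I'll check the jar position from this view.

```bash
python3 - <<'E'
from h import *
np.set_printoptions(precision=4,suppress=True)
im=cv2.imread("pics/w1.png");C=cam("wrist",([0.43317864,0.02530041,0.21832767],[ 6.13683237e-01,7.89537817e-01,-4.77000078e-03,4.09034561e-04]))
m=green(im);c,_=cv2.findContours(m,cv2.RETR_EXTERNAL,cv2.CHAIN_APPROX_NONE);c=max(c,key=cv2.contourArea)
P=np.array([plane(C,p[0],.096) for p in cv2.convexHull(c)])
print(cv2.minEnclosingCircle(P[:,:2].astype(np.float32)*1000), plane(C,(468,105),.096))
# outer outline: bounding circle of top, sides hidden? 
T=cam("top");im=cv2.imread("pics/top0.png");m=green(im);c,_=cv2.findContours(m,cv2.RETR_EXTERNAL,cv2.CHAIN_APPROX_NONE);c=max(c,key=cv2.contourArea)
P=np.array([plane(T,p[0],.096) for p in c]);print(cv2.minEnclosingCircle(P[:,:2].astype(np.float32)*1000))
E
```

```text
((495.27398681640625, 128.2557373046875), 29.70259666442871) [0.5177 0.1358 0.096 ]
((498.14105224609375, 128.10145568847656), 27.710914611816406)
```

>>> send_rows(
  commands=[
    [0.43,0.69,-0.4,0,0,0,-1],
    [0.43,0.69,-0.4,0,0,0,-1],
    [0.43,0.69,-0.4,0,0,0,-1],
    [0.43,0.69,-0.6,0,0,0,-1],
    [0.43,0.69,-0.8,0,0,0,-1],
    [0,0,0,0,0,0,-1],
  ],
)

```text
time: 2.42
ee_pos: [0.5008, 0.1335, 0.1379]
eef_rot: [0.615, 0.789, -0.004, 0.003]
ft_force: [-1.6, -0.5, -0.3]
width: 0.0869
```

```bash
python3 - <<'E'
from h import *
np.set_printoptions(precision=4,suppress=True)
im,C,s=wristshot("w2");print(s["ee_pos"],s["eef_rot"])
m=green(im);c,_=cv2.findContours(m,cv2.RETR_EXTERNAL,cv2.CHAIN_APPROX_NONE);c=max(c,key=cv2.contourArea)
P=np.array([plane(C,p[0],.096) for p in cv2.convexHull(c)])
print(cv2.minEnclosingCircle(P[:,:2].astype(np.float32)*1000),cv2.boundingRect(c))
E
```

```text
[0.5008 0.1335 0.1379] [ 0.6147  0.7887 -0.0041  0.0028]
((497.9718933105469, 130.895263671875), 29.88228988647461) (260, 204, 95, 98)
```

View pics/w2.png

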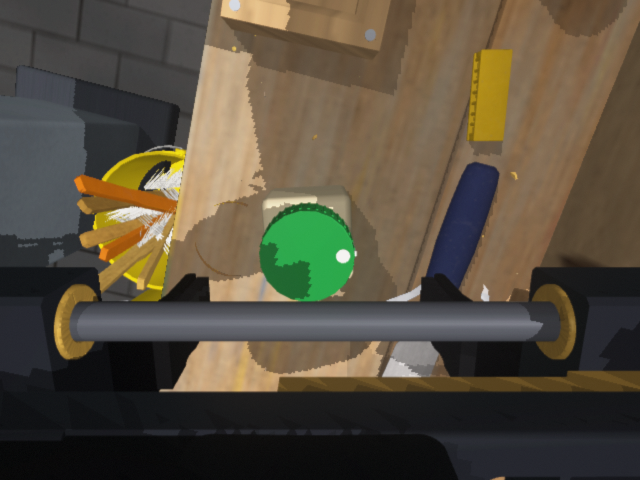

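>>> send_rows(
  commands=[
    [-0.1,-0.17,-0.5,0.11,0,0,-1],
    [0,0,-0.6,0,0,0,-1],
    [0,0,-0.6,0,0,0,-1],
    [0,0,-0.5,0,0,0,-1],
    [0,0,0,0,0,0,-1],
  ],
)

```text
time: 2.88
ee_pos: [0.4993, 0.1212, 0.075]
eef_rot: [0.617, 0.787, -0.0, 0.003]
ft_force: [-1.5, 0.1, -0.2]
width: 0.0868
```

>>> send_rows(
  commands=[
    [-0.06,0.23,-0.3,0,0,0,-1],
    [0,0,-0.1,0,0,0,-1],
    [0,0,0,0,0,0,-1],
  ],
)

```text
time: 3.13
ee_pos: [0.4987, 0.1262, 0.0649]
eef_rot: [0.619, 0.786, 0.0, 0.004]
ft_force: [0.1, -0.1, 0.7]
width: 0.0867
```

```bash
python3 - <<'E'
from h import *
im,C,s=wristshot("w3");print(s["ee_pos"],s["eef_rot"],s["ft_force"])
cv2.imwrite("pics/s3.png",r.camera("scene"))
E
```

```text
[0.49866099 0.12616636 0.06485013] [6.18688660e-01 7.85624921e-01 2.66661424e-04 4.21359670e-03] [ 0.11913944 -0.07985492  0.67218244]
```

View pics/w3.png

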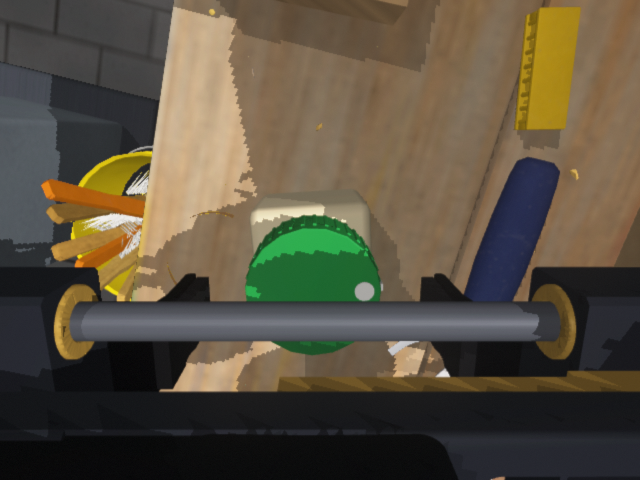

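View pics/s3.png

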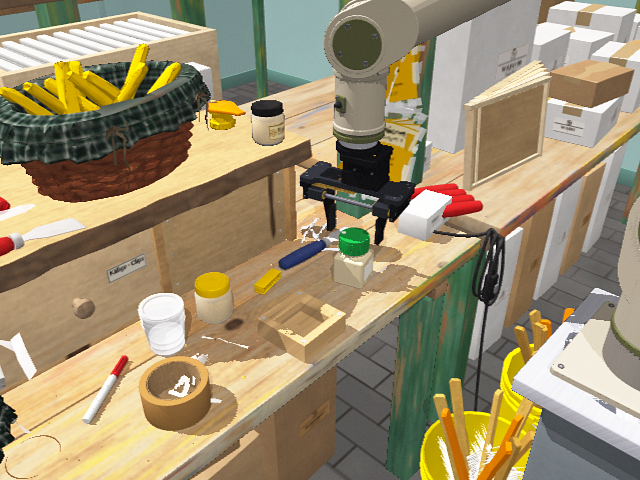

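```bash
python3 - <<'E'
from h import *
s=r.read_state();S=cam("scene");p=s["ee_pos"];R=Rot.from_quat(s["eef_rot"]).as_matrix()
for k in(-.0434,0,.0434):print(proj(S,p+R[:,1]*k))
print("cap top",proj(S,[.4975,.128,.096]),R[:,2])
c=cv2.resize(cv2.imread("pics/s3.png")[150:300,290:440],None,fx=4,fy=4);cv2.imwrite("pics/s3c.png",c)
E
```

```text
[375.85710688 254.76034613]
[354.49340115 248.33942868]
[333.82846718 242.12852892]
cap top [355.04749855 234.68437835] [ 0.00733024 -0.00439661 -0.99996347]
```

View pics/s3c.png

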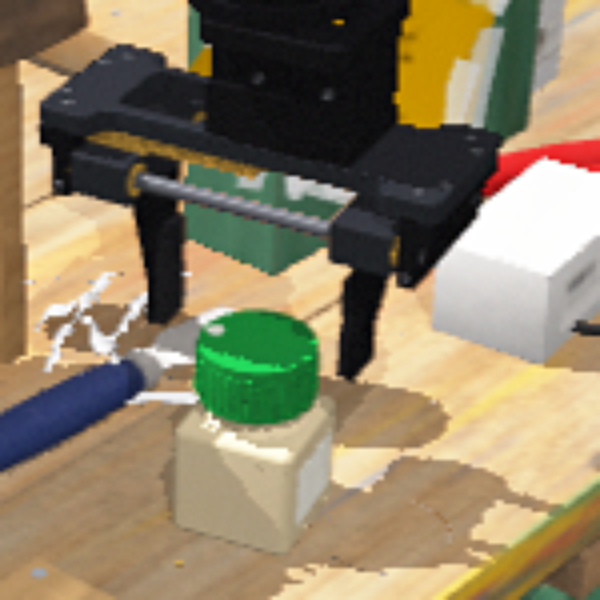

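```bash
python3 - <<'E'
from h import *
np.set_printoptions(precision=4,suppress=True)
P=[([0.43317864,0.02530041,0.21832767],[ 6.13683237e-01,7.89537817e-01,-4.77000078e-03,4.09034561e-04]),([.5008,.1335,.1379],[0.6147,0.7887,-0.0041,0.0028]),([0.49866099,0.12616636,0.06485013],[6.18688660e-01,7.85624921e-01,2.66661424e-04,4.21359670e-03])]
C=[cam("wrist",p) for p in P];d=[(468,105),(343,256),(364,291)]
for i,j in((0,1),(0,2),(1,2)):print(tri([C[i],C[j]],[d[i],d[j]]))
for i in range(3):print(plane(C[i],d[i],.096))
print("screws",plane(C[1],(235,5),.036),plane(C[1],(370,35),.036))
# where visible fingertips lie: scene px
S=cam("scene");p=np.array(P[2][0]);R=Rot.from_quat(P[2][1]).as_matrix()
for b in(0,.01,.02,.03):print(b,[proj(S,p+R[:,1]*k-R[:,2]*b) for k in(-.051,-.0434,.0434,.051)],[proj(C[2],p+R[:,1]*k-R[:,2]*b+R[:,0]*.0095) for k in(-.051,-.0434,.0434,.051)])
E
python3 - <<'E'
import cv2
im=cv2.imread("pics/w3.png");cv2.imwrite("pics/w3c.png",cv2.resize(im[240:400,150:480],None,fx=2.4,fy=2.4))
E
```

```text
[0.5171 0.1354 0.0984]
[0.517  0.1354 0.0985]
[0.5177 0.1345 0.0956]
[0.5177 0.1358 0.096 ]
[0.5177 0.1346 0.096 ]
[0.5176 0.1346 0.096 ]
screws [0.4161 0.262  0.036 ] [0.5041 0.2661 0.036 ]
0 [array([379.8574, 256.0003]), array([376.043 , 254.8543]), array([334.0301, 242.2318]), array([330.4822, 241.1658])] [array([208.0879, 255.9836]), array([223.9066, 255.9872]), array([404.6157, 256.0287]), array([420.4419, 256.0324])]
0.01 [array([380.1647, 251.4077]), array([376.3303, 250.2697]), array([334.1046, 237.7369]), array([330.5393, 236.6787])] [array([202.6634, 262.082 ]), array([219.2861, 262.0859]), array([409.181 , 262.1309]), array([425.8119, 262.1349])]
0.02 [array([380.4751, 246.7689]), array([376.6205, 245.639 ]), array([334.1797, 233.1983]), array([330.5969, 232.1481])] [array([196.6581, 268.8335]), array([214.1707, 268.8377]), array([414.2353, 268.8868]), array([431.7571, 268.8911])]
0.03 [array([380.7887, 242.0829]), array([376.9137, 240.9614]), array([334.2556, 228.6153]), array([330.6552, 227.5732])] [array([189.9732, 276.3489]), array([208.4765, 276.3536]), array([419.8617, 276.4073]), array([438.3752, 276.412 ])]
```

View pics/w3c.png

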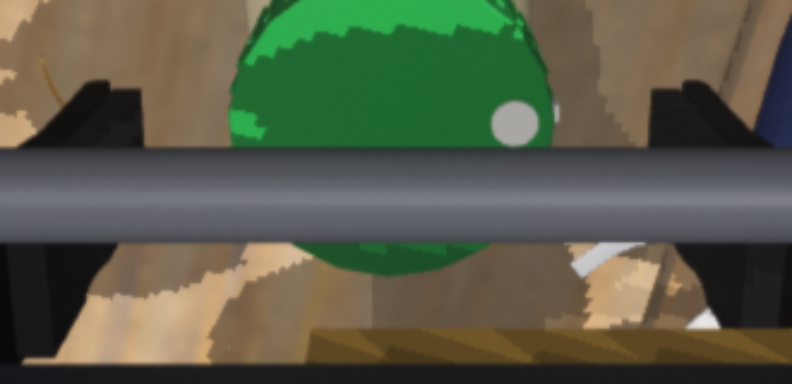

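The wrist view agrees with the jar position. In both the scene and wrist views, though, the visible fingertips sit 25–30 mm higher than the stated TCP, about level with the cap top. To test this safely, I'll raise the tool a little and close gently.

>>> send_rows(
  commands=[
    [0,0.08,0.6,0,0,0,-1],
    [0,0,0.1,0,0,0,-1],
    [0,0,0,0,0,0,-1],
    [0,0,0,0,0,0,0],
    [0,0,0,0,0,0,0],
    [0,0,0,0,0,0,0],
    [0,0,0,0,0,0,0],
    [0,0,0,0,0,0,0],
  ],
  grip_force=5,
)

```text
time: 3.9
ee_pos: [0.4994, 0.1286, 0.0875]
eef_rot: [0.619, 0.786, 0.001, 0.005]
ft_force: [0.3, 0.1, 0.5]
width: 0.0617
```

```bash
python3 - <<'E'
from h import *
np.set_printoptions(precision=4,suppress=True)
im,C,s=wristshot("w4");print(s["ee_pos"],s["eef_rot"],s["ft_force"],s["width"])
im=r.camera("scene");cv2.imwrite("pics/s4.png",cv2.resize(im[150:300,290:440],None,fx=4,fy=4))
S=cam("scene");p=s["ee_pos"];R=Rot.from_quat(s["eef_rot"]).as_matrix()
w=s["width"]/2
for b in(0,.01,.02,.03):print(b,[(proj(S,p+R[:,1]*k-R[:,2]*b)-[290,150])*4 for k in(-w,w)])
E
```

```text
[0.4994 0.1286 0.0875] [0.6186 0.7857 0.0009 0.0051] [0.2559 0.0971 0.4772] 0.06169735552198833
0 [array([316.6946, 371.5531]), array([195.8898, 335.9731])]
0.01 [array([317.7513, 352.8578]), array([196.3252, 317.5454])]
0.02 [array([318.8187, 333.9725]), array([196.765 , 298.9348])]
0.03 [array([319.897 , 314.8943]), array([197.2091, 280.1387])]
```

View pics/s4.png

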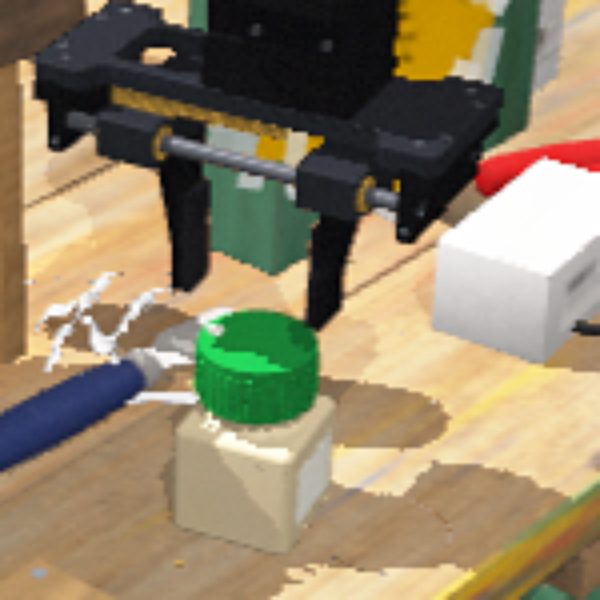

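>>> send_rows(
  commands=[
    [0,0,0,0,0,0,0.1],
    [0,0,0,0,0,0,0.1],
    [0,0,0,0,0,0,0.1],
    [0,0,0,0,0,0,0.1],
  ],
  grip_force=3,
)

```text
time: 4.33
ee_pos: [0.4992, 0.1286, 0.0872]
eef_rot: [0.619, 0.786, 0.001, 0.005]
ft_force: [0.8, -0.4, -1.4]
width: 0.0396
```

The fingers closed past 56 mm, so they really are above the cap. The true fingertips are well above the reported TCP, by an estimated 25 mm. I'll measure that offset by touching the cap top gently with closed fingers.

>>> send_rows(
  commands=[
    [0,0,0,0,0,0,0.9],
    [0,0,0,0,0,0,0.9],
    [0,0,0,0,0,0,0.9],
    [0,0,0,0,0,0,0.9],
    [0,0,-0.2,0,0,0,0.9],
    [0,0,-0.08,0,0,0,0.9],
    [0,0,0,0,0,0,0.9],
  ],
)

```text
time: 4.92
ee_pos: [0.4993, 0.1285, 0.0781]
eef_rot: [0.619, 0.786, 0.001, 0.005]
ft_force: [0.3, 0.3, 0.3]
width: 0.0059
```

```bash
python3 - <<'E'
from h import *
np.set_printoptions(precision=4,suppress=True)
s=r.read_state();print(s["ee_pos"],s["ft_force"],s["width"])
im=r.camera("scene");cv2.imwrite("pics/s5.png",cv2.resize(im[150:300,290:440],None,fx=4,fy=4))
E
```

```text
[0.4993 0.1285 0.0781] [0.3482 0.3346 0.2948] 0.005940291985282729
```

View pics/s5.png

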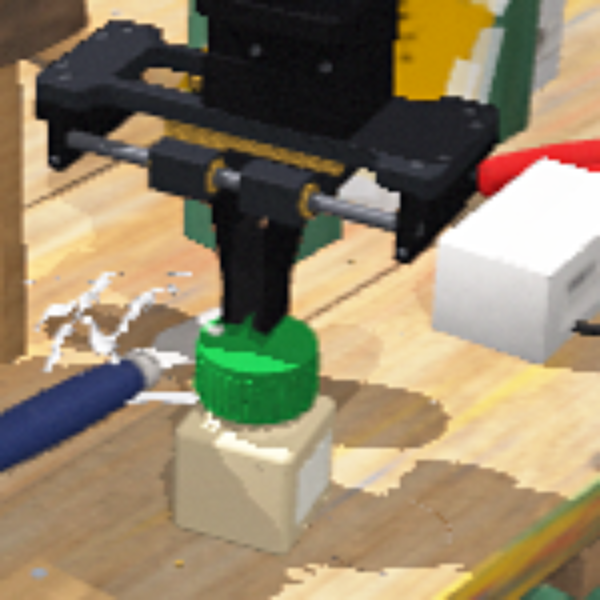

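>>> send_rows(
  commands=[
    [0,0,-0.07,0,0,0,0.9],
    [0,0,-0.07,0,0,0,0.9],
    [0,0,0,0,0,0,0.9],
  ],
)

```text
time: 5.22
ee_pos: [0.4993, 0.1286, 0.0735]
eef_rot: [0.619, 0.786, 0.001, 0.005]
ft_force: [0.3, 0.9, -0.2]
width: 0.0046
```

>>> send_rows(
  commands=[
    [0,0,-0.05,0,0,0,0.9],
    [0,0,-0.05,0,0,0,0.9],
  ],
)

```text
time: 5.38
ee_pos: [0.4994, 0.1286, 0.0704]
eef_rot: [0.619, 0.786, 0.001, 0.005]
ft_force: [0.5, -0.3, 0.2]
width: 0.0046
```

>>> send_rows(
  commands=[
    [0,0,-0.05,0,0,0,0.9],
    [0,0,-0.05,0,0,0,0.9],
  ],
)

```text
time: 5.55
ee_pos: [0.4994, 0.1287, 0.0672]
eef_rot: [0.619, 0.786, 0.001, 0.005]
ft_force: [0.0, -0.3, 5.4]
width: 0.0044
```

>>> send_rows(
  commands=[
    [0,0,-0.05,0,0,0,0.9],
  ],
)

```text
time: 5.63
ee_pos: [0.5, 0.1289, 0.0667]
eef_rot: [0.619, 0.786, 0.001, 0.005]
ft_force: [-8.6, -2.9, 30.2]
width: 0.0041
```

>>> send_rows(
  commands=[
    [0,0,-0.04,0,0,0,0.9],
  ],
)

```text
time: 5.72
ee_pos: [0.5008, 0.129, 0.0671]
eef_rot: [0.619, 0.786, 0.001, 0.006]
ft_force: [-6.6, -2.3, 20.1]
width: 0.0046
```

Contact came at TCP z = 0.067, so the real fingertips are about 29 mm above the reported TCP. For tips at 0.063 I need TCP z ≈ 0.034. I'll lift, open and regrasp lower.

>>> send_rows(
  commands=[
    [-0.04,0,0.3,0,0,0,0.9],
    [-0.05,0,0.2,0,0,0,-1],
    [0,0,0,0,0,0,-1],
    [0,0,0,0,0,0,-1],
    [0,0,0,0,0,0,-1],
    [0,0,0,0,0,0,-1],
    [0,0,0,0,0,0,-1],
    [0,0,0,0,0,0,-1],
    [0,0,0,0,0,0,-1],
  ],
  grip_force=50,
)

```text
time: 6.47
ee_pos: [0.4977, 0.129, 0.0823]
eef_rot: [0.619, 0.786, 0.001, 0.006]
ft_force: [0.5, -0.1, 0.2]
width: 0.0498
```

```bash
python3 - <<'E'
from h import *
np.set_printoptions(precision=4,suppress=True)
im,C,s=wristshot("w6");p=s["ee_pos"];R=Rot.from_quat(s["eef_rot"]).as_matrix();print(p,R[:,2],s["width"],s["ft_force"])
print("axis at cap top px",proj(C,[p[0],p[1],.096]))
m=green(im);c,_=cv2.findContours(m,cv2.RETR_EXTERNAL,cv2.CHAIN_APPROX_NONE);print([cv2.boundingRect(x) for x in c if cv2.contourArea(x)>100])
E
```

```text
[0.4977 0.129  0.0823] [ 0.0115 -0.0055 -0.9999] 0.049766087874379916 [ 0.5121 -0.0768  0.1549]
axis at cap top px [314.5007 284.7304]
[(253, 215, 122, 87)]
```

View pics/w6.png

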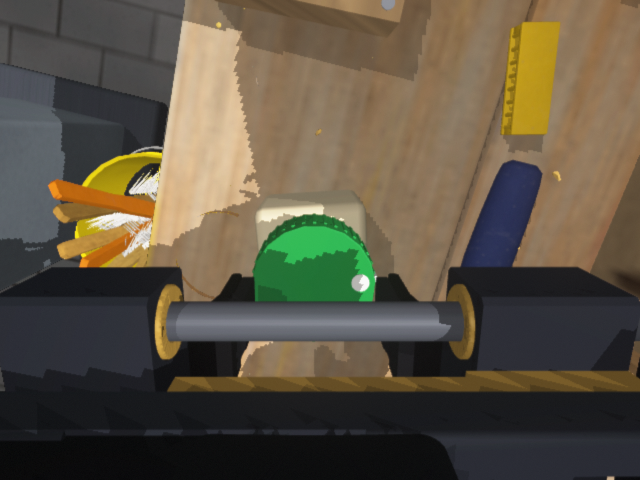

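>>> send_rows(
  commands=[
    [0,0,0,0.06,0.13,0,-1],
    [0,0,0,0,0,0,-1],
    [0,0,0,0,0,0,-1],
    [0,0,0,0,0,0,-1],
    [0,0,0,0,0,0,-1],
    [0,0,0,0,0,0,-1],
    [0,0,0,0,0,0,-1],
  ],
)

```text
time: 7.1
ee_pos: [0.4977, 0.1288, 0.082]
eef_rot: [0.619, 0.786, -0.0, -0.001]
ft_force: [0.3, 0.3, -0.4]
width: 0.0865
```

>>> send_rows(
  commands=[
    [0,0,-0.4,0,0,0,-1],
    [0,0,-0.4,0,0,0,-1],
    [0,0,-0.3,0,0,0,-1],
    [0,0,-0.2,0,0,0,-1],
    [0,0,-0.1,0,0,0,-1],
    [0,0,0,0,0,0,-1],
  ],
)

```text
time: 7.6
ee_pos: [0.4965, 0.1286, 0.0342]
eef_rot: [0.619, 0.786, -0.001, -0.001]
ft_force: [-0.6, 0.1, -0.0]
width: 0.0868
```

```bash
python3 - <<'E'
from h import *
im=r.camera("scene");cv2.imwrite("pics/s7.png",cv2.resize(im[150:300,290:440],None,fx=4,fy=4))
E
```

```text
(no output)
```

View pics/s7.png

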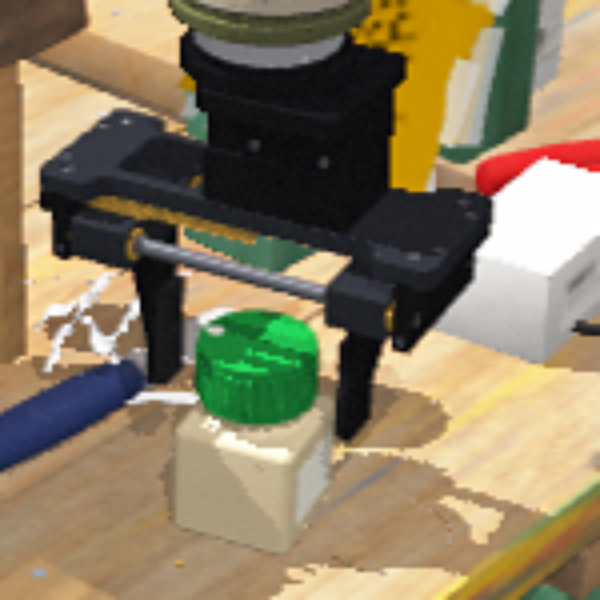

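The tips now straddle the cap at rim level. Closing.

>>> send_rows(
  commands=[
    [0,0,0,0,0,0,1],
    [0,0,0,0,0,0,1],
    [0,0,0,0,0,0,1],
    [0,0,0,0,0,0,1],
    [0,0,0,0,0,0,1],
    [0,0,0,0,0,0,1],
    [0,0,0,0,0,0,1],
    [0,0,0,0,0,0,1],
  ],
  grip_force=50,
)

```text
time: 8.32
ee_pos: [0.4976, 0.129, 0.036]
eef_rot: [0.619, 0.786, -0.0, -0.001]
ft_force: [0.8, 0.6, -1.1]
width: 0.0542
```

>>> send_rows(
  commands=[
    [0,0,0.3,0,0,0,1],
    [0,0,0.6,0,0,0,1],
    [0,0,0.6,0,0,0,1],
    [0,0,0.6,0,0,0,1],
    [0,0,0.3,0,0,0,1],
    [0,0,0,0,0,0,1],
  ],
)

```text
time: 8.82
ee_pos: [0.4951, 0.1287, 0.1115]
eef_rot: [0.618, 0.786, -0.002, -0.002]
ft_force: [-0.3, 0.3, -3.0]
width: 0.0542
```

```bash
python3 - <<'E'
from h import *
np.set_printoptions(precision=4,suppress=True)
im,C,s=wristshot("w8");p=s["ee_pos"];R=Rot.from_quat(s["eef_rot"]).as_matrix();print(p,s["eef_rot"],R[:,2],s["width"],s["ft_force"])
im=r.camera("scene");cv2.imwrite("pics/s8.png",cv2.resize(im[120:300,270:450],None,fx=3.3,fy=3.3))
im=r.camera("top");cv2.imwrite("pics/t8.png",cv2.resize(im[205:310,255:400],None,fx=5,fy=5))
E
```

```text
[0.4951 0.1287 0.1115] [ 0.6182  0.786  -0.0017 -0.0023] [-0.0057  0.0002 -1.    ] 0.05418916876391722 [-0.3145  0.2953 -2.9922]
```

View pics/s8.png

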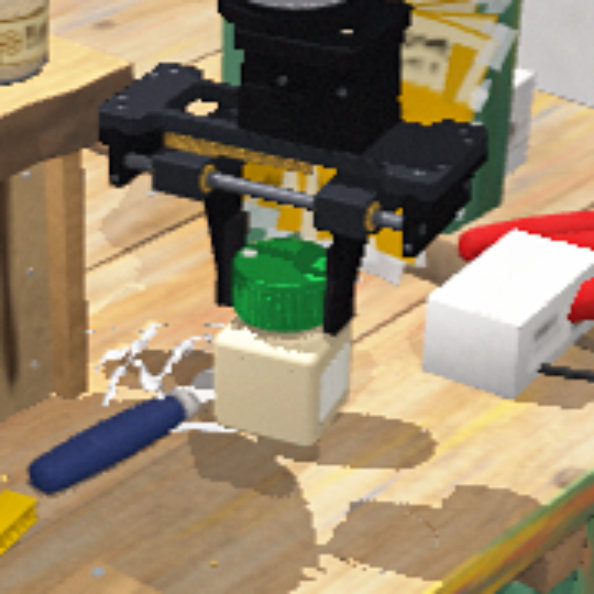

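View pics/w8.png

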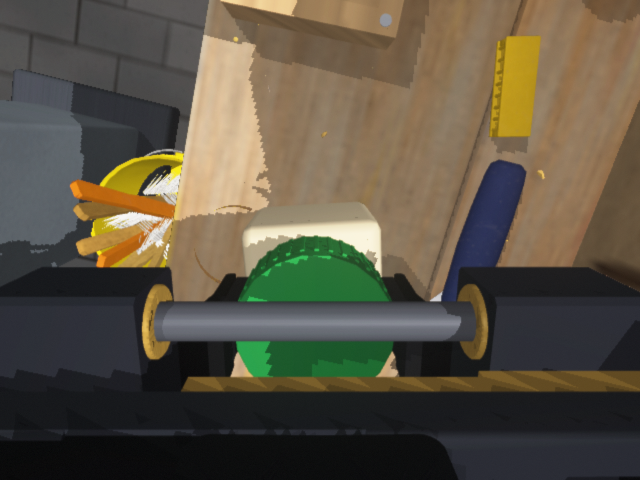

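```bash
python3 - <<'E'
from h import *
np.set_printoptions(precision=4,suppress=True)
s=r.read_state();C=cam("wrist",(s["ee_pos"],s["eef_rot"]));R=Rot.from_quat(s["eef_rot"]).as_matrix();p=s["ee_pos"]
print("jaw ang",np.degrees(np.arctan2(R[1,1],R[0,1])))
im=cv2.imread("pics/w8.png");cv2.imwrite("pics/w8c.png",cv2.resize(im[190:290,220:410],None,fx=4,fy=4))
for z in(.1335,.125):
    a=plane(C,(265,211),z);b=plane(C,(360,203.5),z);d=b-a;print(np.degrees(np.arctan2(d[1],d[0])), R.T@(a-p),R.T@(b-p))
a=[plane(C,(x,300),.1715) for x in (237,395)];print([R.T@(q-p) for q in a])
m=green(im);c,_=cv2.findContours(m,cv2.RETR_EXTERNAL,cv2.CHAIN_APPROX_NONE);print([cv2.boundingRect(x) for x in c if cv2.contourArea(x)>100])
# holder refine by wrist
print(plane(C,(386,20),.036))
E
```

```text
jaw ang 13.621587117303088
18.275482340036326 [ 0.0357 -0.0201 -0.0244] [ 0.0389  0.0186 -0.0247]
18.275482340036334 [ 0.0342 -0.0211 -0.0158] [ 0.0375  0.0195 -0.0162]
[array([ 0.0123, -0.0257, -0.0623]), array([ 0.0125,  0.0269, -0.0628])]
[(236, 341, 157, 36), (238, 237, 153, 65)]
[0.5027 0.265  0.036 ]
```

View pics/w8c.png

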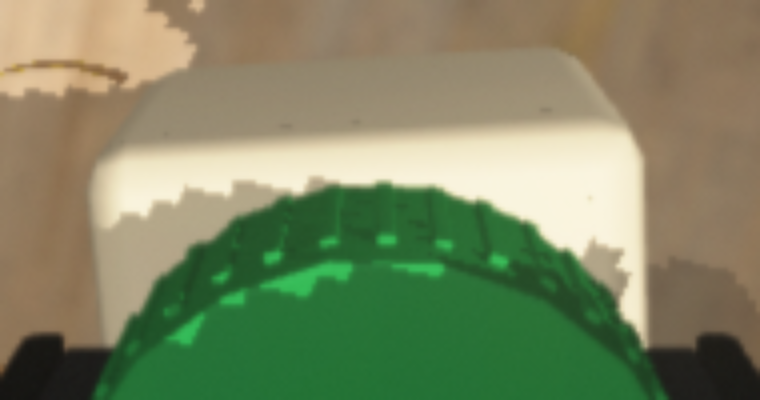

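View pics/t8.png

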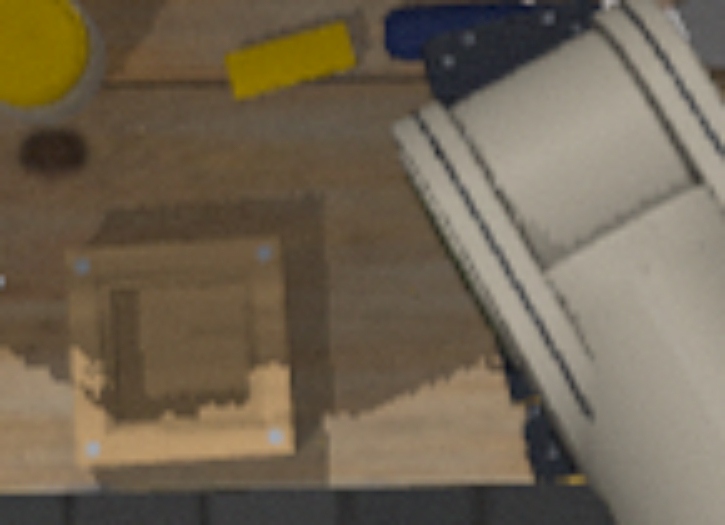

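```bash
python3 - <<'E'
from h import *
np.set_printoptions(precision=4,suppress=True)
s=r.read_state();C=cam("wrist",(s["ee_pos"],s["eef_rot"]));R=Rot.from_quat(s["eef_rot"]).as_matrix();p=s["ee_pos"]
f=lambda u,v:(220+(u+.5)/4-.5,190+(v+.5)/4-.5)
for z,A,B in((.131,(120,155),(610,129)),(.0755,(190,68),(565,48))):
    a=plane(C,f(*A),z);b=plane(C,f(*B),z);d=b-a;m=(a+b)/2
    print(np.degrees(np.arctan2(d[1],d[0])),np.linalg.norm(d), R.T@(a-p),R.T@(b-p))
for u in(93,643):print(R.T@(plane(C,f(u,185),.131)-p))
E
```

```text
16.839431516913873 0.051265890063876066 [ 0.0279 -0.0271 -0.0218] [ 0.0308  0.0241 -0.0223]
16.79036743376692 0.05133302094920067 [ 0.0279 -0.0259  0.0337] [0.0307 0.0254 0.0332]
[ 0.0246 -0.03   -0.0218]
[ 0.0248  0.0278 -0.0223]
```

>>> send_rows(
  commands=[
    [-0.15,0.6,0,0,0,-0.4,1],
    [-0.15,0.8,0,0,0,-0.4,1],
    [-0.15,0.8,0,0,0,-0.4,1],
    [-0.15,0.6,0,0,0,-0.4,1],
    [-0.1,0.3,0,0,0,-0.4,1],
    [0,0,0,0,0,-0.4,1],
    [0,0,0,0,0,-0.2,1],
    [0,0,0,0,0,0,1],
  ],
)

```text
time: 9.63
ee_pos: [0.4662, 0.2221, 0.0993]
eef_rot: [0.708, 0.706, -0.009, -0.008]
ft_force: [-0.7, -1.1, -2.2]
width: 0.0543
```

```bash
python3 - <<'E'
from h import *
np.set_printoptions(precision=4,suppress=True)
im,C,s=wristshot("w9");p=s["ee_pos"];R=Rot.from_quat(s["eef_rot"]).as_matrix();print(p,R[:,2],np.degrees(np.arctan2(R[1,1],R[0,1])),s["joint_positions"])
print(s["eef_rot"].tolist())
E
```

```text
[0.4662 0.2221 0.0993] [-0.0237 -0.0005 -0.9997] -0.09844296757091091 [ 0.1912  0.2873 -0.8152  1.8082  0.2124  1.1621 -0.6944]
[0.7076620567032702, 0.7064517135010174, -0.008558559836337196, -0.008193964089613218]
```

View pics/w9.png

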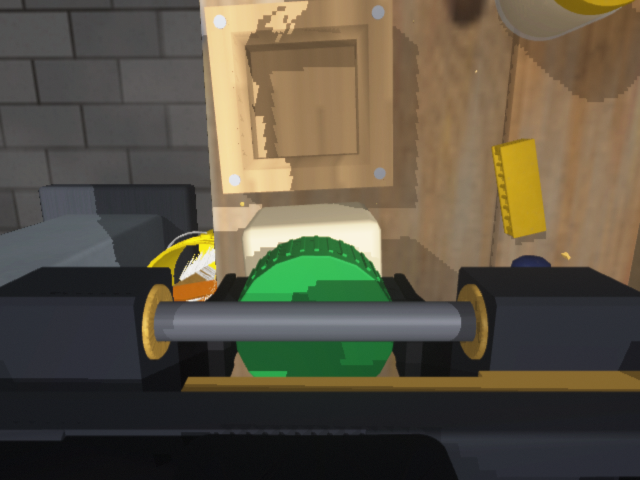

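```bash
python3 - <<'E'
from h import *
np.set_printoptions(precision=4,suppress=True)
s=r.read_state();p=np.array([0.4662,0.2221,0.0993]);q=[0.7076620567032702, 0.7064517135010174, -0.008558559836337196, -0.008193964089613218]
C=cam("wrist",(p,q));R=Rot.from_quat(q).as_matrix()
S=np.array([plane(C,x,.036) for x in((220,21),(378,13),(379,173),(234,180))]);print(S,S.mean(0),[np.linalg.norm(S[i]-S[i-1]) for i in range(4)],[np.degrees(np.arctan2(*(S[i]-S[i-1])[[1,0]])) for i in range(4)])
# jar body bottom-edge / top edge yaw, rough
print("now",s["ee_pos"])
im=cv2.imread("pics/w9.png");cv2.imwrite("pics/w9c.png",cv2.resize(im[190:290,220:410],None,fx=4,fy=4))
E
```

```text
[[0.4118 0.3503 0.036 ]
 [0.5002 0.3537 0.036 ]
 [0.5039 0.2657 0.036 ]
 [0.4154 0.2614 0.036 ]] [0.4578 0.3078 0.036 ] [np.float64(0.08897003881709367), np.float64(0.08842450580836894), np.float64(0.08806105527401967), np.float64(0.08854250005859853)] [np.float64(92.31728684048468), np.float64(2.191290997371319), np.float64(-87.60767890769831), np.float64(-177.22028460138876)]
now [0.4662 0.2217 0.0992]
```

View pics/w9c.png

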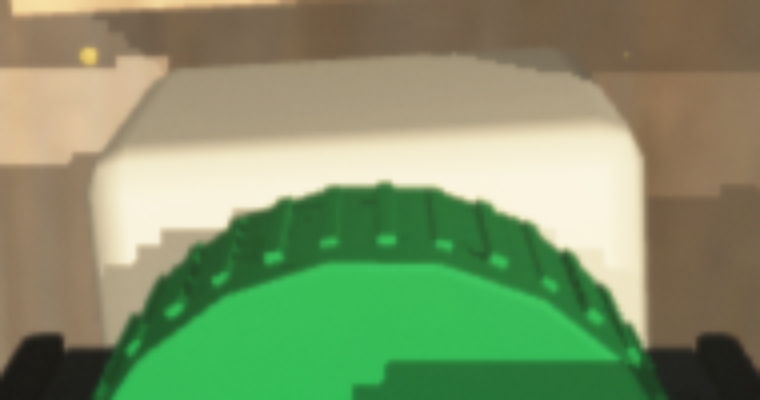

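>>> send_rows(
  commands=[
    [-0.05,0.6,0.15,0,-0.1,0,1],
    [-0.05,0.8,0.15,0,-0.1,0,1],
    [-0.05,0.8,0.1,0,-0.07,0,1],
    [-0.05,0.5,0,0,0,0,1],
    [0,0,0,0,0,0,1],
  ],
)

```text
time: 10.1
ee_pos: [0.4611, 0.2999, 0.1091]
eef_rot: [0.709, 0.705, -0.002, 0.001]
ft_force: [-1.1, -0.0, -3.0]
width: 0.0545
```

```bash
python3 - <<'E'
from h import *
np.set_printoptions(precision=4,suppress=True)
s=r.read_state();p=s["ee_pos"];R=Rot.from_quat(s["eef_rot"]).as_matrix();print(p,R[:,2],np.degrees(np.arctan2(R[1,1],R[0,1])))
E
```

```text
[0.4611 0.2999 0.1091] [-0.0021 -0.0042 -1.    ] -0.3180661654396362
```

>>> send_rows(
  commands=[
    [-0.05,0.27,0,0.05,-0.02,0,1],
    [0,0,0,0,0,0,1],
    [0,0,0,0,0,0,1],
  ],
)

```text
time: 10.35
ee_pos: [0.4599, 0.3068, 0.108]
eef_rot: [0.709, 0.705, -0.001, -0.0]
ft_force: [-0.5, -0.7, -3.2]
width: 0.0541
```

```bash
python3 - <<'E'
from h import *
np.set_printoptions(precision=4,suppress=True)
s=r.read_state();p=s["ee_pos"];R=Rot.from_quat(s["eef_rot"]).as_matrix();print(p,R[:,2],np.degrees(np.arctan2(R[1,1],R[0,1])))
im=r.camera("scene");cv2.imwrite("pics/s10.png",cv2.resize(im[190:370,220:400],None,fx=3.3,fy=3.3))
E
```

```text
[0.4599 0.3068 0.108 ] [-0.0016 -0.0007 -1.    ] -0.2911699759849125
```

View pics/s10.png

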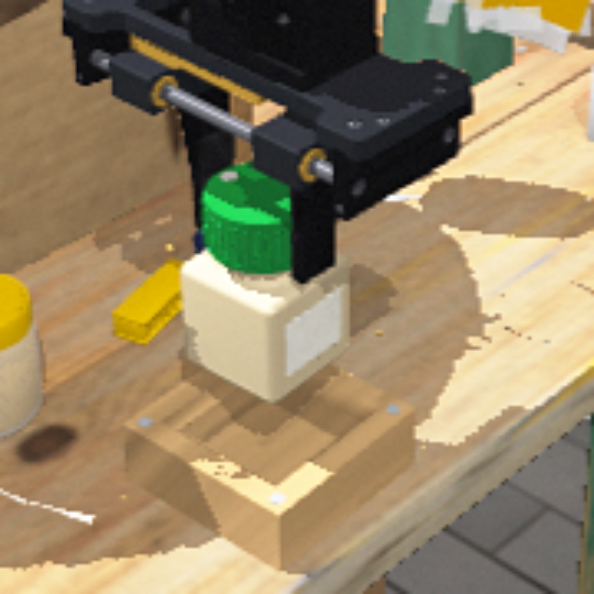

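>>> send_rows(
  commands=[
    [0,0.03,-0.4,0,0,0,1],
    [0,0,-0.4,0,0,0,1],
    [0,0,-0.3,0,0,0,1],
    [0,0,0,0,0,0,1],
  ],
)

```text
time: 10.73
ee_pos: [0.461, 0.3053, 0.0716]
eef_rot: [0.71, 0.704, -0.001, 0.0]
ft_force: [-0.9, 0.6, 2.1]
width: 0.0544
```

```bash
python3 - <<'E'
from h import *
np.set_printoptions(precision=4,suppress=True)
s=r.read_state();p=s["ee_pos"];R=Rot.from_quat(s["eef_rot"]).as_matrix();print(p,R[:,2],np.degrees(np.arctan2(R[1,1],R[0,1])),s["ft_force"])
E
```

```text
[0.461  0.3053 0.0716] [-0.0006 -0.0014 -1.    ] -0.49053519882719543 [-0.9064  0.6161  2.0958]
```

>>> send_rows(
  commands=[
    [-0.04,0.08,0,0,0,0,1],
    [0,0.02,-0.15,0,0,0,1],
    [0,0,-0.15,0,0,0,1],
  ],
)

```text
time: 10.98
ee_pos: [0.4606, 0.308, 0.0627]
eef_rot: [0.711, 0.704, -0.0, 0.001]
ft_force: [0.0, -0.0, -3.3]
width: 0.0541
```

Force is only the jar's weight. Continuing down.

>>> send_rows(
  commands=[
    [-0.02,0,-0.15,0,0,0,1],
    [0,0,-0.15,0,0,0,1],
  ],
)

```text
time: 11.15
ee_pos: [0.4598, 0.308, 0.0527]
eef_rot: [0.71, 0.704, -0.001, 0.001]
ft_force: [0.2, 0.4, -1.8]
width: 0.0545
```

>>> send_rows(
  commands=[
    [-0.02,0,-0.12,0,0,0,1],
    [0,0,-0.08,0,0,0,1],
  ],
)

```text
time: 11.32
ee_pos: [0.4585, 0.3076, 0.0454]
eef_rot: [0.71, 0.704, -0.001, 0.001]
ft_force: [-9.9, -6.0, 33.4]
width: 0.0542
```

>>> send_rows(
  commands=[
    [0,0,0.03,0,0,0,1],
    [0,0,0,0,0,0,1],
    [0,0,0,0,0,0,1],
  ],
  grip_force=55,
)

```text
time: 11.57
ee_pos: [0.4584, 0.3078, 0.0462]
eef_rot: [0.71, 0.704, -0.001, 0.001]
ft_force: [0.3, -0.1, -1.4]
width: 0.0542
```

```bash
python3 - <<'E'
from h import *
np.set_printoptions(precision=4,suppress=True)
im,C,s=wristshot("w12");p=s["ee_pos"];R=Rot.from_quat(s["eef_rot"]).as_matrix();print(p,R[:,2],np.degrees(np.arctan2(R[1,1],R[0,1])),s["ft_force"],s["joint_positions"])
im=r.camera("scene");cv2.imwrite("pics/s12.png",cv2.resize(im[190:370,220:400],None,fx=3.3,fy=3.3))
E
```

```text
[0.4584 0.3078 0.0462] [-0.0011 -0.0028 -1.    ] -0.5305444479972637 [ 0.2976 -0.0927 -1.4369] [-0.0068  0.4251 -0.8019  1.7853  0.3443  1.0797 -0.9398]
```

View pics/s12.png

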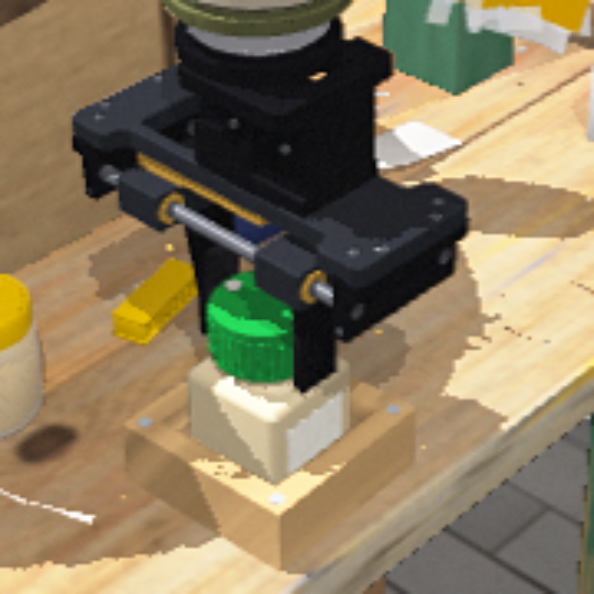

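View pics/w12.png

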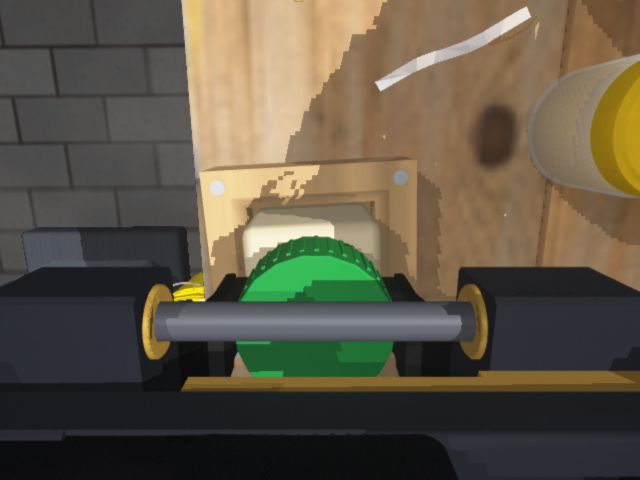

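The jar is seated, with tool z at the expected 0.046 and the body flush in the pocket. Starting to unscrew.

>>> send_rows(
  commands=[
    [0,0,0,0,0,0.6,1],
    [0,0,0,0,0,0.8,1],
    [0,0,0,0,0,0.8,1],
    [0,0,0.01,0,0,0.8,1],
    [0,0,0.01,0,0,0.8,1],
  ],
)

```text
time: 12.08
ee_pos: [0.4584, 0.308, 0.0471]
eef_rot: [0.58, 0.815, -0.001, 0.001]
ft_force: [-0.4, 0.3, -2.8]
width: 0.0545
```

```bash
cat > st.py <<'E'
from h import *
np.set_printoptions(precision=4,suppress=True)
s=r.read_state();p=s["ee_pos"];R=Rot.from_quat(s["eef_rot"]).as_matrix();print(p,R[:,2],"jaw",np.degrees(np.arctan2(R[1,1],R[0,1])),s["ft_force"],s["torque"],s["joint_positions"][6])
E
python3 st.py
```

```text
[0.4584 0.308  0.0471] [ 0.0002 -0.0028 -1.    ] jaw 19.085562607111317 [-0.397   0.2951 -2.7501] [ 0.0323  0.0527 -0.1215] -0.6239042002149467
```

```bash
python3 - <<'E'
from h import *
im,C,s=wristshot("w13")
im=r.camera("scene");cv2.imwrite("pics/s13.png",cv2.resize(im[190:370,220:400],None,fx=3.3,fy=3.3))
E
```

```text
(no output)
```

View pics/s13.png

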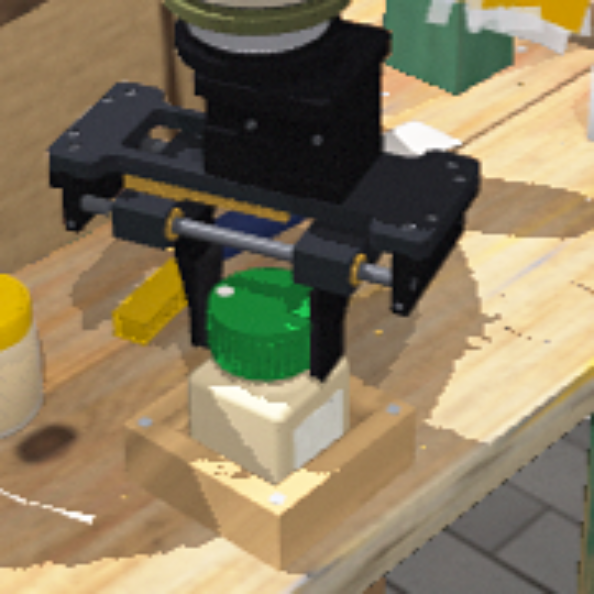

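View pics/w13.png

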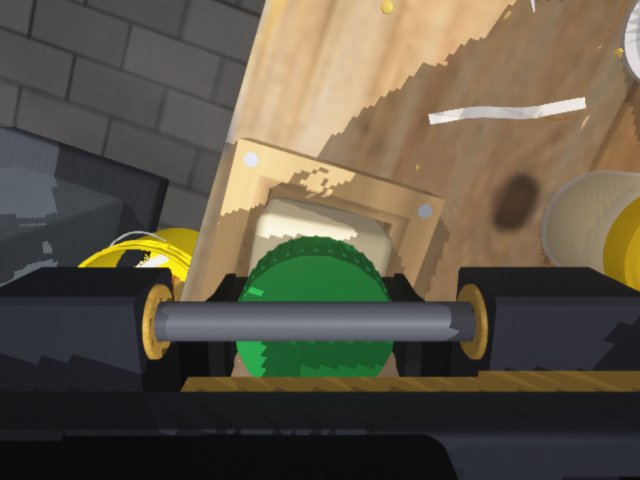

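>>> send_rows(
  commands=[
    [0,0,-0.01,0,0,0.8,1],
    [0,0,0,0,0,0.8,1],
    [0,0,0,0,0,0.8,1],
    [0,0,0,0,0,0.8,1],
    [0,0,0,0,0,0.6,1],
  ],
)

```text
time: 12.6
ee_pos: [0.4586, 0.308, 0.0483]
eef_rot: [0.44, 0.898, -0.001, 0.001]
ft_force: [-1.6, -0.5, 1.3]
width: 0.0542
```

```bash
python3 st.py
```

```text
[0.4586 0.308  0.0483] [ 0.0017 -0.003  -1.    ] jaw 37.80800250413601 [-1.5722 -0.5405  1.2773] [-0.152   0.1997 -0.0609] -0.32437046407433273
```

>>> send_rows(
  commands=[
    [0,0,0.01,0,0,0.8,1],
    [0,0,0.01,0,0,0.8,1],
    [0,0,0.01,0,0,0.8,1],
    [0,0,0.01,0,0,0.8,1],
    [0,0,0,0,0,0.7,1],
    [0,0,0,0,0,0,1],
  ],
)

```text
time: 13.1
ee_pos: [0.4586, 0.3077, 0.0498]
eef_rot: [0.281, 0.96, -0.001, 0.002]
ft_force: [-1.8, 0.6, -0.7]
width: 0.0547
```

```bash
python3 st.py; python3 - <<'E'
from h import *
im,C,s=wristshot("w15")
im=r.camera("scene");cv2.imwrite("pics/s15.png",cv2.resize(im[190:370,220:400],None,fx=3.3,fy=3.3))
E
```

```text
[0.4586 0.3077 0.0498] [ 0.0027 -0.0028 -1.    ] jaw 57.366086578034924 [-1.8161  0.5877 -0.6571] [-0.0055  0.0192  0.0204] -0.012129458654483878
```

View pics/s15.png

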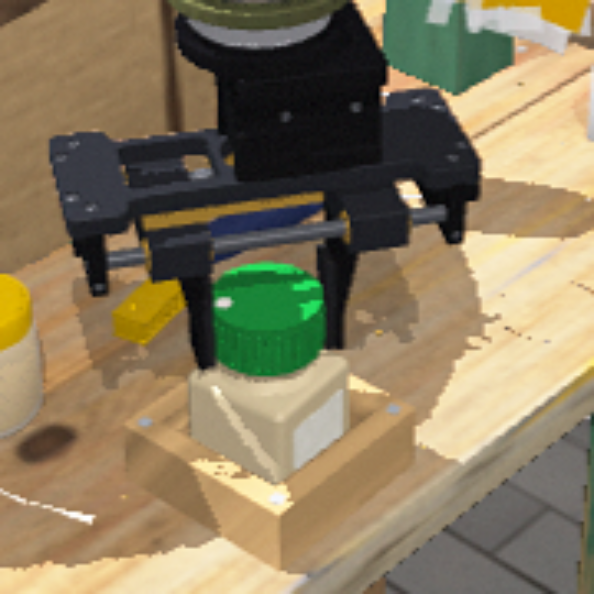

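View pics/w15.png

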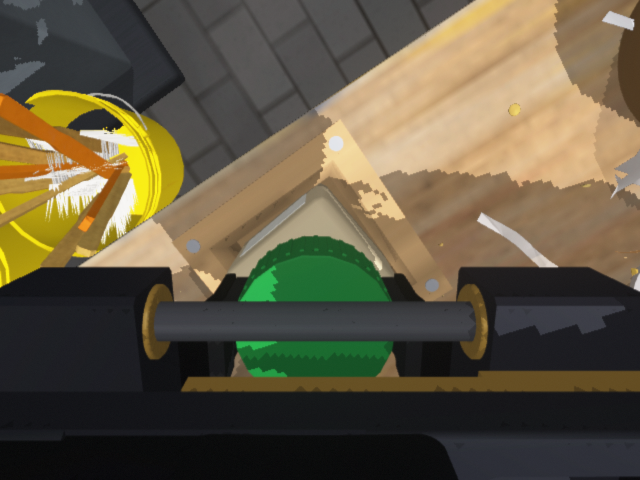

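```bash
python3 - <<'E'
from h import *
np.set_printoptions(precision=4,suppress=True)
S=cam("scene")
for f,u,z in(("15",(222,303),.1098),("12",(234,285),.1062)):
    im=cv2.imread(f"pics/s{f}.png")
    px=((u[0]+.5)/3.3-.5+220,(u[1]+.5)/3.3-.5+190);d=plane(S,px,z)
    print(f,d,np.degrees(np.arctan2(d[1]-.3077,d[0]-.4585)),np.hypot(d[1]-.3077,d[0]-.4585))
# jar edges in w15: corner (325,188); edges to (240,248) and (385,262)
im=cv2.imread("pics/w15.png");cv2.imwrite("pics/w15c.png",cv2.resize(im[110:300,170:450],None,fx=2.8,fy=2.8))
E
```

```text
15 [0.4708 0.3271 0.1098] 57.6609090689648 0.022976953580983332
12 [0.4808 0.3093 0.1062] 4.033431196959208 0.022370470102027022
```

View pics/w15c.png

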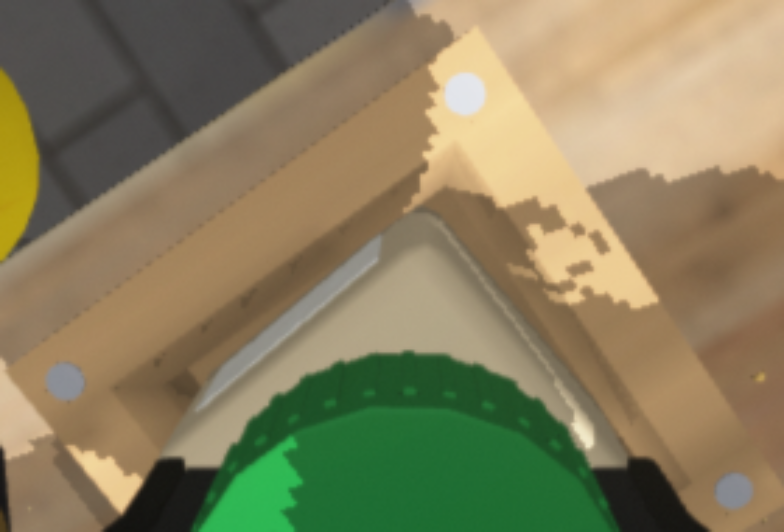

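The threads have let go (torque about 0) and the dot has turned about 54–57° without slipping in the grip. The jar has taken up a few degrees of pocket play, so I'll add about 12° to be in the middle of the lift-off window.

>>> send_rows(
  commands=[
    [0,0,0,0,0,0.8,1],
    [0,0,0,0,0,0.8,1],
    [0,0,0,0,0,0.8,1],
    [0,0,0,0,0,0,1],
  ],
)

```text
time: 13.53
ee_pos: [0.4589, 0.3079, 0.0502]
eef_rot: [0.184, 0.983, -0.001, 0.002]
ft_force: [-1.1, -1.3, -0.7]
width: 0.0547
```

```bash
python3 st.py
```

```text
[0.4589 0.3079 0.0502] [ 0.0041 -0.0023 -1.    ] jaw 68.83270945583314 [-1.083  -1.3245 -0.7284] [0.0354 0.0275 0.0208] 0.16886070229012684
```

>>> send_rows(
  commands=[
    [0,0,0.1,0,0,0,1],
    [0,0,0.15,0,0,0,1],
    [0,0,0.15,0,0,0,1],
    [0,0,0,0,0,0,1],
  ],
)

```text
time: 13.87
ee_pos: [0.4591, 0.3084, 0.0637]
eef_rot: [0.19, 0.982, -0.0, 0.002]
ft_force: [0.6, 0.1, -0.1]
width: 0.0546
```

```bash
python3 st.py; python3 - <<'E'
from h import *
im=r.camera("scene");cv2.imwrite("pics/s16.png",cv2.resize(im[190:370,220:400],None,fx=3.3,fy=3.3))
E
```

```text
[0.4591 0.3084 0.0637] [ 0.0047 -0.0015 -1.    ] jaw 68.12837576872019 [ 0.5613  0.1164 -0.0543] [ 0.0787 -0.1389  0.0311] 0.16895751820397514
```

View pics/s16.png

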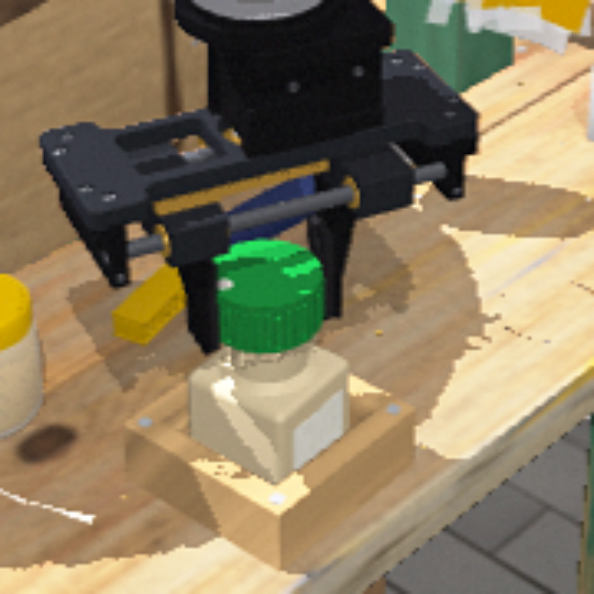

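The cap is sliding straight off the neck and the jar is staying seated. Continuing the lift to TCP z ≈ 0.098.

>>> send_rows(
  commands=[
    [0,0,0.2,0,0,0,1],
    [0,0,0.3,0,0,0,1],
    [0,0,0.3,0,0,0,1],
    [0,0,0.25,0,0,0,1],
    [0,0,0,0,0,0,1],
    [0,0,0,0,0,0,1],
    [0,0,0,0,0,0,1],
  ],
)

```text
time: 14.5
ee_pos: [0.4598, 0.3087, 0.0997]
eef_rot: [0.191, 0.982, 0.0, 0.004]
ft_force: [1.0, 0.7, -0.2]
width: 0.0543
```

```bash
python3 st.py; python3 - <<'E'
from h import *
im=r.camera("scene");cv2.imwrite("pics/s17.png",cv2.resize(im[190:370,220:400],None,fx=3.3,fy=3.3));cv2.imwrite("pics/s17full.png",im)
E
```

```text
[0.4598 0.3087 0.0997] [ 0.007  -0.0009 -1.    ] jaw 67.99706308182266 [ 0.9589  0.6755 -0.1805] [ 0.0709 -0.1245 -0.0036] 0.19601078508745215
```

View pics/s17.png

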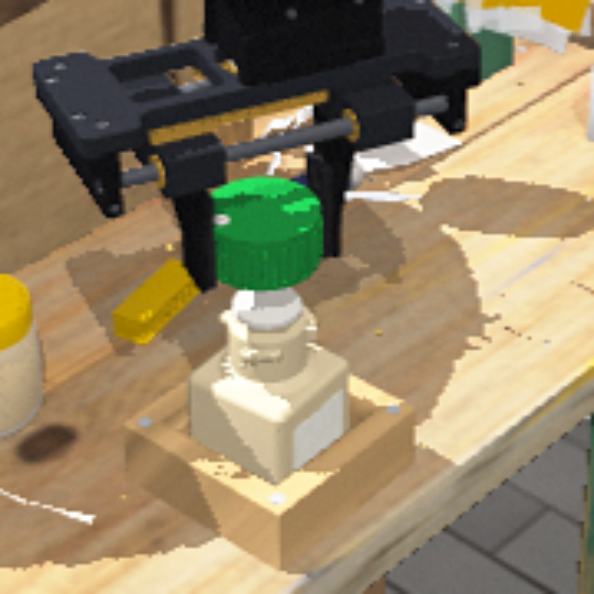

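View pics/s17full.png

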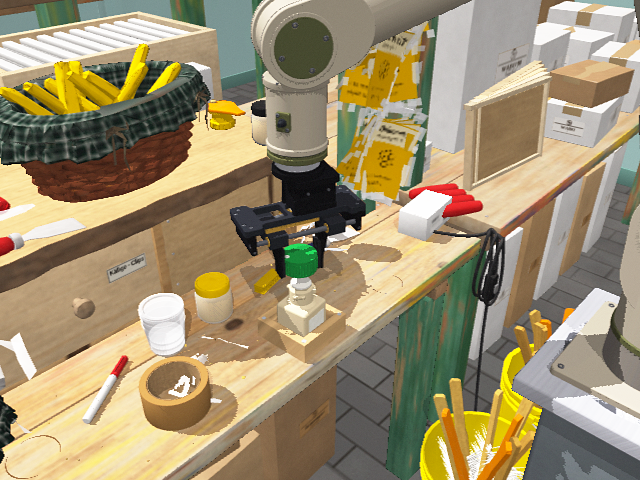

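The cap is off and level, and the jar is still seated. The rim is at about 0.132 m and the mouth at about 0.106 m, a gap of roughly 26 mm. Handing in.

```bash
python3 -c "
from bench import r
print(r.close_job())"
```

```text
the job is handed in; nothing more can be done
None
```

The jar is seated in the holder and its cap is off, held level about 26 mm above the open mouth. I handed the job in at about 14.6 s of the 58 s allowed; no verdict was reported.

- **Seating:** I gripped the jar by its cap, turned it about 14° to match the pocket and lowered it until it met the floor. Tool height there was 0.046 m, as expected for a seated jar.
- **Unscrewing:** I turned the gripper about 69° anticlockwise. The moment about the vertical fell to about 0 by 57°, so the threads had let go; I went on to 69° to reach the middle of the lift-off window. Allowing for the few degrees the jar turned in the pocket, the cap turned about 65° on the jar.
- **Last checks:** Gripper tilt was about 0.4° and the opening 54 mm, with the cap held at 55 N. The cap's axis was about 2 mm from the pocket's centre. In the last picture the jar was seated, the white mouth was clear of the cap, and no bystander looked moved.

**One disagreement:** The visible fingertips sit about 29 mm above the reported tool point. I first saw this in the pictures, then confirmed it when a light close passed over the cap without touching it. I measured the offset by touching the cap top with closed fingers, with a peak force of about 30 N, and corrected all later heights for it.

Pressing the jar down onto the pocket floor peaked at about 33 N.

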